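# Rack two brass blanks by thickness

## Robot

A 6-joint arm with a two-finger parallel gripper is mounted at the origin on the work surface. World frame = base frame: x ahead of the robot, y to its left, z up, the work surface at z = 0. Lengths are in m, angles in rad, forces in N, time in s.
With the tool pointing down it reaches from about 0.275 to 0.825 m from the base axis. Payload 4.9 kg.
Tool frame: the origin (TCP) lies at the very end of the fingers, on their centre line; the grasp point (between the pads) lies 19 mm behind it; z points along the fingers, y is the line along which they close (so a half turn about z gives the same grasp; the last joint's range is limited). The gripper opens to 85 mm and grips with 20 to 120 N. Pads are 22 mm wide; open, the fingers measure 114 mm over their backs; the gripper's body (76 mm by 85 mm) begins 54 mm behind the grasp point. The pads swing forward as they close: fully open they stand 13 mm farther back than shut.
Start: joints at [1.008, 0.326, -0.193, 1.052, 0, 1.437], TCP at [0.229, 0.5, 0.231] pointing down, gripper open.
Joint ranges: [-2.65, 2.65], [-0.97, 1.79], [-1.3, 1.35], [-1.93, 2.1], [-1.47, 1.37], [-3.14, 3.14]. Speed limits (rad/s): [2.57, 2.57, 3.14, 3.14, 3.14, 3.14].

## Interface

Orientations are given as a unit quaternion [x, y, z, w].
In Python, from workcell import arm, read_camera, get_calibration gives the robot as it stands (arm), with the cameras as plain functions.
- The arm moves only by the tool inch_along, called after "Call:" in YAML: its name, and indented under it one key for each argument. Schema: {"type":"object","properties":{"plan":{"type":"array","items":{"type":"number"},"minItems":6,"maxItems":48},"aperture":{"type":"number"},"squeeze":{"type":"number"},"only":{"type":"string"},"quiet":{"type":"boolean"},"lines":{"type":"string"}},"required":["plan"],"additionalProperties":false}. plan is one flat list of numbers that holds 1 to 8 rows one after another, with no inner brackets; each row has 6 numbers: dx, dy, dz in normalised numbers (1 is 50 cm), then a rotation vector rx, ry, rz in fractions of the full range, 1 being pi rad; each row is the pose to reach, as a shift and turn from the pose commanded when the call began, along the tool's axes at that moment; what a row does not reach only later rows make up. A row lasts 1/10 s, in which the tool goes at most 0.05 m and 0.15 rad, less where a joint would pass 70% of its speed; a pose out of reach is approached as far as the arm can. aperture is the finger opening in m, set as the call begins (left out keeps the last). The fingers move at their own pace and stop on an object; squeeze is the grip in N (left out, the last holds). Time passes only in rows, so rows that do not move let the fingers close. The tool returns the time, the measured TCP pose, the force, the opening and the grip force at its end. only (a regular expression) keeps the lines of the reply that match it, lines (a string "A,B") keeps lines A to B, and quiet returns only ok. Shift and turn numbers lie between -1 and 1, and a call with a number outside is refused. Input that does not fit is refused with a message, and nothing moves.
- arm.observe(): the state, without advancing time (a new reading comes with each control period).
- read_camera(name): name is "scene" or "top"; returns the picture (400x640x3 uint8, red, green, blue); there is no depth.
- get_calibration(name): a dict with "camera_matrix" (3x3 intrinsics, pixels), "pose" (4x4, takes a point from camera to world coordinates). Camera axes: x right, y down, z forward; pixel columns grow to the right and rows downward; lengths in m; the calibration is good to about 2 mm. A picture is of the moment at which its call begins. get_calibration takes no time and is no camera call.
- arm.job_done(): hands the job in; it is judged then, once.
The state is a dict: "t": time; "q": joint angles; "qd": joint speeds; "tau": joint torques, N m; "tcp_pos": TCP position; "eef_rot": TCP orientation; "contact_force": force on the tool from outside, world axes, zero at the start; "moment": the same for the moment, N m; "finger_gap": finger opening in m; "gripper_force": force on a finger pad.
Only numpy, scipy, OpenCV 4.12 (cv2) and the standard library are available. Lean on these libraries where they do the work, as an engineer would, in place of code of your own. Each camera call takes 0.05 s, during which the arm holds its last target. There are 200 camera calls.

## Task

Two brass blanks with like faces stand on the black mat: one is 12 mm thick, the other 24 mm. Pinch each across its thickness, tell from the finger opening which one it is, lift it and stand it in the rack groove made for it: the 12 mm blank in the blue rack with the narrow groove, the 24 mm blank in the green rack with the wide groove. Leave both upright, fully down on the groove's floor and near the middle of its length.

Things in the scene. Friction and masses are not known exactly. Their poses are not given: they have to be found in the camera images.
- blank_p: one of two loose brass plates with like faces, 60 mm long, 56 mm high, EITHER 12 OR 24 mm thick (one of each; the name does not tell), up to 0.9 kg, on a long edge on the black mat (top at 3 mm). Two dark steel plates beside them are not part of the job; neighbours stand 100 mm or more apart. Origin: centre of underside; x along the length, y across the thickness, z up.
- blank_q: one of two loose brass plates with like faces, 60 mm long, 56 mm high, EITHER 12 OR 24 mm thick (one of each; the name does not tell), up to 0.9 kg, on a long edge on the black mat (top at 3 mm). Two dark steel plates beside them are not part of the job; neighbours stand 100 mm or more apart. Origin: centre of underside; x along the length, y across the thickness, z up.
- rack_narrow: blue rack block for the 12 mm blank, fixed to the table: 130 mm (x) by 100 mm (y), top 24 mm above the table. A straight groove 20 mm wide, open at both ends, runs along x through its middle; groove floor 6 mm above the table, lips bevelled 4 mm at 45 degrees. Origin: centre of its underside, below the groove's middle; z up.
- rack_wide: green rack block for the 24 mm blank, fixed to the table: 130 mm (x) by 100 mm (y), top 24 mm above the table. A straight groove 34 mm wide, open at both ends, runs along x through its middle; groove floor 6 mm above the table, lips bevelled 4 mm at 45 degrees. Origin: centre of its underside, below the groove's middle; z up.

How it is judged:
By the outcome, as a careful person would: the job done as asked, in the order asked, and still so for the second after the job is handed in, with the robot touching nothing.
It also fails if it takes over 72 s, if anything falls off the work surface, if the arm or the gripper's body presses on something with over 40 N, if the wrist force passes 120 N, or if a joint passes its speed limit or range.

## Working session

There is one attempt and no reset: what is moved stays moved. The work goes in short steps, Python scripts to look and compute and a tool call to move; the robot and the scene stay as the last step left them, time stands still between calls to the robot, and variables do not carry over. Pictures are saved under pics/ and viewed, at most 10 in all, crops included, and the job is handed in when it is done.

```bash
ls; mkdir -p pics
```

Run:
```python
from workcell import arm, read_camera, get_calibration
import cv2
for n in("scene","top"):
    cv2.imwrite(f"pics/{n}0.png",read_camera(n)[:,:,::-1]); c=get_calibration(n); print(n,c["camera_matrix"].round(1).tolist(),c["pose"].round(3).tolist())
s=arm.observe(); print(s["t"],s["tcp_pos"],s["eef_rot"],s["finger_gap"])
```

```text
pics
workcell.py
scene [[374.0, 0.0, 318.3], [0.0, 374.0, 203.3], [0.0, 0.0, 1.0]] [[-0.148, 0.562, -0.814, 1.093], [0.989, 0.079, -0.126, 0.133], [-0.006, -0.823, -0.567, 0.429], [0.0, 0.0, 0.0, 1.0]]
top [[506.2, 0.0, 327.5], [0.0, 506.2, 193.5], [0.0, 0.0, 1.0]] [[0.006, -0.998, 0.066, 0.468], [-1.0, -0.007, -0.007, 0.051], [0.007, -0.066, -0.998, 1.092], [0.0, 0.0, 0.0, 1.0]]
0.1 [0.22839648 0.49976467 0.23056877] [ 2.12774774e-01  9.77100958e-01 -7.31708473e-04 -2.78656627e-04] 0.08522343386660328
```

View pics/top0.png

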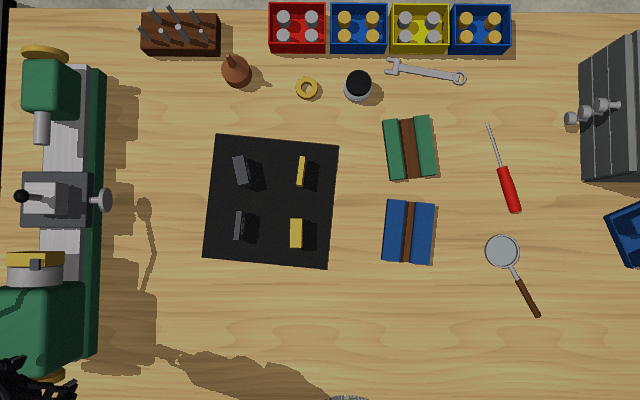

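View pics/scene0.png

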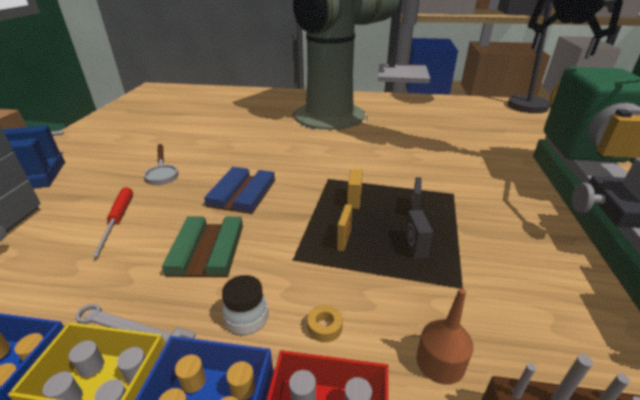

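Create h.py:
```python
import numpy as np, cv2
from workcell import arm, read_camera, get_calibration
from scipy.spatial.transform import Rotation as R
def ray(n,uv,z):
    c=get_calibration(n); K=c["camera_matrix"]; P=c["pose"]
    d=P[:3,:3]@np.linalg.inv(K)@np.array([uv[0],uv[1],1.]); o=P[:3,3]
    return o+d*(z-o[2])/d[2]
def proj(n,X):
    c=get_calibration(n); p=np.linalg.inv(c["pose"])@np.append(X,1); p=c["camera_matrix"]@p[:3]; return p[:2]/p[2]
def blobs(im,lo,hi,box,amin=30):
    m=cv2.inRange(cv2.cvtColor(im,cv2.COLOR_RGB2HSV),lo,hi); k=np.zeros_like(m); x0,y0,x1,y1=box; k[y0:y1,x0:x1]=m[y0:y1,x0:x1]
    return [c for c in cv2.findContours(k,cv2.RETR_EXTERNAL,cv2.CHAIN_APPROX_NONE)[0] if cv2.contourArea(c)>amin]
def totool(world):
    s=arm.observe(); return R.from_quat(s["eef_rot"]).inv().apply(np.array(world)-s["tcp_pos"]).round(4)
```

Run:
```python
from h import *
im=cv2.imread("pics/top0.png")[:,:,::-1].copy()
def rect(c,z):
    P=np.array([ray("top",p,z)[:2] for p in c[:,0,:]+0.0],np.float32)
    r=cv2.minAreaRect(P*1000); b=cv2.boxPoints(r)
    e=b[1]-b[0],b[2]-b[1]; l=max(e,key=np.linalg.norm)
    print(np.round(r[0],1),np.round(r[1],1),"long dir deg",round(np.degrees(np.arctan2(l[1],l[0]))%180,1),"px",cv2.boundingRect(c))
for nm,lo,hi,box,z in(("brass",(18,90,90),(35,255,255),(215,140,335,262),.059),("blue",(100,100,40),(125,255,255),(375,190,445,275),.024),("green",(45,60,30),(95,255,255),(375,105,445,190),.024)):
    print(nm)
    for c in blobs(im,lo,hi,box): rect(c,z)
s=im[130:275,205:445][:,:,::-1]
cv2.imwrite("pics/crop0.png",cv2.resize(s,None,fx=3.3,fy=3.3,interpolation=cv2.INTER_CUBIC))
```

```text
brass
[457.  108.2] [58.9 22.4] long dir deg 0.5 px (290, 218, 12, 30)
[467.8  36. ] [136.2  12.2] long dir deg 0.3 px (328, 194, 7, 68)
[584.8  99.7] [11.7 59.3] long dir deg 173.0 px (296, 156, 9, 29)
[642.9  76.1] [ 8.3 90.6] long dir deg 90.4 px (290, 140, 45, 5)
blue
[ 457.2 -155.6] [ 42.6 128.7] long dir deg 174.0 px (409, 202, 26, 63)
[463.4 -96.1] [ 41.1 128.7] long dir deg 174.1 px (381, 199, 26, 63)
green
[635.4 -96.6] [130.3  34.6] long dir deg 7.5 px (382, 118, 24, 62)
[ 644.2 -162.6] [130.4  36.2] long dir deg 7.8 px (413, 114, 25, 63)
```

View pics/crop0.png

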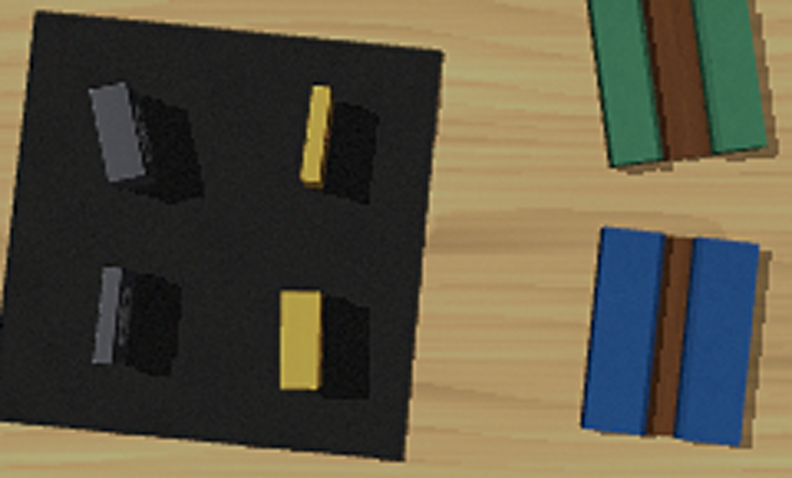

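The crop shows a thin brass blank at full-image pixels (301,171), a thick one at (296,233), and steel plates at about x=240. The green rack groove is centred near (410,148) and the blue one near (408,232). By ray casting the thin blank is at about (0.585, 0.100) and the thick at (0.457, 0.108).

Add to h.py:
```python
def plan(x,y,z,ydeg):
    "tool-frame shift and rotvec to TCP x,y,z pointing down with the closing line at ydeg"
    s=arm.observe(); r0=R.from_quat(s["eef_rot"]); a=np.radians(ydeg)
    Y=np.array([np.cos(a),np.sin(a),0]); Z=np.array([0,0,-1.]); X=np.cross(Y,Z)
    if X@r0.as_matrix()[:,0]<0: X,Y=-X,-Y
    r=R.from_matrix(np.c_[X,Y,Z])
    print("d",totool([x,y,z]),"rv",(r0.inv()*r).as_rotvec().round(4),"gap",round(s["finger_gap"],4),"t",s["t"])
```

```bash
python3 -c "
from h import *
plan(.5848,.0997,.12,83)"
```

```text
d [-0.4905 -0.2155  0.1108] rv [-0.0015 -0.0005 -0.3067] gap 0.0852 t 0.1
```

The manual's scale: shifts go in shares of 50 cm and turns go in shares of pi rad. Converting my numbers, -0.32 m is -0.64, -0.08 m is -0.16, -0.08 rad is -0.0255.

Call:
inch_along:
  plan: [-0.08,-0.036,0,0,0,-0.0127,-0.16,-0.072,0,0,0,-0.0255,-0.24,-0.108,0,0,0,-0.0382,-0.32,-0.144,0,0,0,-0.0509,-0.4,-0.18,0,0,0,-0.0637,-0.48,-0.216,0,0,0,-0.0764,-0.56,-0.252,0,0,0,-0.0891,-0.64,-0.288,0,0,0,-0.0977]
  aperture: 0.06
  squeeze: 60

```text
t: 0.9
tcp_pos: [0.4605, 0.2346, 0.231]
eef_rot: [0.06, 0.998, -0.0, -0.0]
contact_force: [0.9, 1.2, -0.3]
finger_gap: 0.06
gripper_force: 0.0
```

```bash
python3 -c "
from h import *
plan(.5848,.0997,.12,83)"
```

```text
d [-0.1397 -0.119   0.111 ] rv [-0.0001 -0.0005  0.0017] gap 0.06 t 0.9
```

To row units: -0.139 m is -0.278, -0.119 m is -0.238.

Call:
inch_along:
  plan: [-0.06,-0.05,0.03,0,0,0,-0.12,-0.1,0.07,0,0,0,-0.18,-0.15,0.12,0,0,0,-0.24,-0.2,0.17,0,0,0,-0.278,-0.238,0.222,0,0,0,-0.278,-0.238,0.222,0,0,0,-0.278,-0.238,0.222,0,0,0]

```text
t: 1.6
tcp_pos: [0.5824, 0.1008, 0.1192]
eef_rot: [0.061, 0.998, 0.0, -0.002]
contact_force: [-0.5, 0.6, -0.1]
finger_gap: 0.0598
gripper_force: 0.0
```

Run:
```python
from h import *
im=read_camera("scene"); 
plan(.5848,.0997,.028,83)
print(proj("scene",[.5848,.0997,.059]),proj("scene",arm.observe()["tcp_pos"]))
cv2.imwrite("pics/s1.png",cv2.resize(im[100:260,250:450],None,fx=3,fy=3)[:,:,::-1])
```

```text
d [-0.0023 -0.0016  0.0922] rv [ 0.0002 -0.0012  0.0004] gap 0.0602 t 1.65
[345.17591864 213.25857981] [347.7482906  181.47409615]
```

View pics/s1.png

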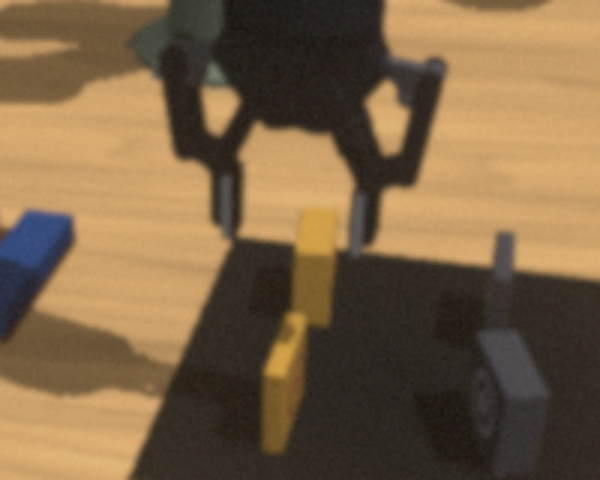

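The fingers straddle the thin blank. Its top centre in the crop, about (288,335), matches my projection of (285,339), so I'll descend.

To row units: 0.091 m is 0.182, 0.08 m is 0.16.

Call:
inch_along:
  plan: [-0.004,-0.002,0.06,0,0,0,-0.004,-0.002,0.12,0,0,0,-0.004,-0.002,0.16,0,0,0,-0.004,-0.002,0.182,0,0,0,-0.004,-0.002,0.182,0,0,0,-0.004,-0.002,0.182,0,0,0]

```text
t: 2.25
tcp_pos: [0.5859, 0.1006, 0.0306]
eef_rot: [0.06, 0.998, 0.0, 0.001]
contact_force: [0.6, 0.4, 0.5]
finger_gap: 0.0602
gripper_force: 0.0
```

Call:
inch_along:
  plan: [0,0,0,0,0,0,0,0,0,0,0,0,0,0,0,0,0,0,0,0,0,0,0,0,0,0,0,0,0,0,0,0,0,0,0,0,0,0,0,0,0,0,0,0,0,0,0,0]
  aperture: 0
  squeeze: 60

```text
t: 3.05
tcp_pos: [0.5858, 0.0999, 0.0301]
eef_rot: [0.061, 0.998, 0.0, 0.001]
contact_force: [-0.7, -0.7, 5.5]
finger_gap: 0.0113
gripper_force: 59.5
```

Gap 11.3 mm: this is the 12 mm blank, so it goes in the blue rack.

To row units: -0.08 m is -0.16, -0.07 m is -0.14.

Call:
inch_along:
  plan: [0,0,-0.02,0,0,0,0,0,-0.06,0,0,0,0,0,-0.1,0,0,0,0,0,-0.14,0,0,0,0,0,-0.16,0,0,0,0,0,-0.16,0,0,0]

```text
t: 3.65
tcp_pos: [0.586, 0.1, 0.1106]
eef_rot: [0.061, 0.998, 0.0, 0.001]
contact_force: [0.6, 0.5, -4.2]
finger_gap: 0.0112
gripper_force: 58.6
```

```bash
python3 -c "
from h import *
plan(.460,-.1278,.11,84)"
```

```text
d [ 0.0974 -0.2414  0.0003] rv [ 0.0004  0.0022 -0.0171] gap 0.0112 t 3.65
```

To row units: -0.241 m is -0.482, -0.217 m is -0.434, -0.017 rad is -0.0054.

Call:
inch_along:
  plan: [0.02,-0.05,0,0,0,0,0.05,-0.124,0,0,0,-0.0032,0.08,-0.2,0,0,0,-0.0054,0.112,-0.276,0,0,0,-0.0054,0.144,-0.356,0,0,0,-0.0054,0.176,-0.434,0,0,0,-0.0054,0.194,-0.482,0,0,0,-0.0054,0.194,-0.482,0,0,0,-0.0054]

```text
t: 4.45
tcp_pos: [0.4573, -0.1296, 0.1082]
eef_rot: [0.055, 0.998, -0.0, -0.001]
contact_force: [-0.0, 1.3, -4.1]
finger_gap: 0.0112
gripper_force: 59.4
```

Call:
inch_along:
  plan: [0,0,0,0,0,0,0,0,0.02,0,0,0,0,0,0.04,0,0,0,0,0,0.06,0,0,0,0,0,0.06,0,0,0,0,0,0.06,0,0,0]

```text
t: 5.05
tcp_pos: [0.4593, -0.1269, 0.0786]
eef_rot: [0.052, 0.999, 0.0, -0.001]
contact_force: [0.1, -0.7, -3.8]
finger_gap: 0.0112
gripper_force: 59.3
```

Run:
```python
from h import *
plan(.460,-.1278,.033,84)
a=read_camera("scene")[140:240,180:330];b=read_camera("top")[185:285,345:495]
cv2.imwrite("pics/s2.png",cv2.resize(np.vstack([a,b]),None,fx=3,fy=3,interpolation=cv2.INTER_CUBIC)[:,:,::-1])
```

```text
d [-0.0009 -0.0009  0.0456] rv [ 0.0005 -0.0014  0.0007] gap 0.0112 t 5.05
```

View pics/s2.png

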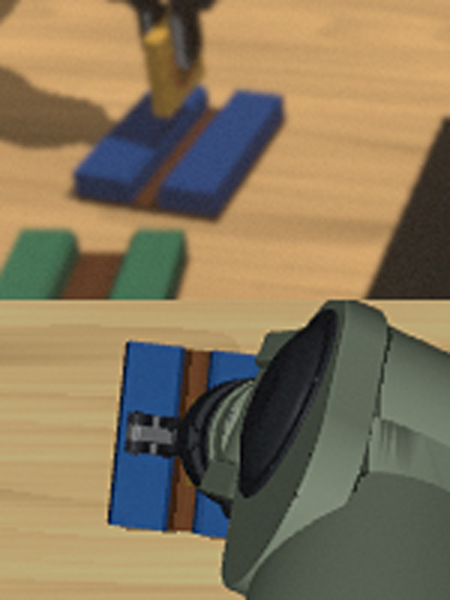

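Run:
```python
from h import *
u=np.array([np.cos(np.radians(-6)),np.sin(np.radians(-6)),0]);n=np.array([-u[1],u[0],0])
def crop(X): return ((proj("scene",X)-[180,140])*3).round(0).tolist()
c=np.array([.460,-.1278,0])
for s in(1,-1):
    for w in(50,14,-14,-50): print(s,w,crop(c+s*.065*u+w/1000*n+[0,0,.024]))
b=arm.observe()["tcp_pos"]*[1,1,0]
print("blank near end bottom",[crop(b+.03*u+w*n+[0,0,.0516]) for w in(.006,-.006)],"top",[crop(b+.03*u+w*n+[0,0,.1076]) for w in(.006,-.006)])
```

```text
1 50 [213.0, 190.0]
1 14 [161.0, 182.0]
1 -14 [121.0, 177.0]
1 -50 [71.0, 169.0]
-1 50 [283.0, 92.0]
-1 14 [237.0, 86.0]
-1 -14 [201.0, 82.0]
-1 -50 [157.0, 76.0]
blank near end bottom [[167.0, 117.0], [151.0, 115.0]] top [[156.0, 40.0], [138.0, 38.0]]
```

The blank hangs over the brown groove within about 1 px of prediction: bottom near (168,115) in the crop, groove from (150,190) to (210,95). Lowering.

To row units: 0.027 m is 0.054, 0.02 m is 0.04.

Call:
inch_along:
  plan: [-0.002,-0.002,0.02,0,0,0,-0.002,-0.002,0.04,0,0,0,-0.002,-0.002,0.054,0,0,0,-0.002,-0.002,0.054,0,0,0]

```text
t: 5.55
tcp_pos: [0.4593, -0.1281, 0.0509]
eef_rot: [0.052, 0.999, 0.0, -0.001]
contact_force: [-0.7, 0.5, -3.6]
finger_gap: 0.0109
gripper_force: 59.3
```

Call:
inch_along:
  plan: [0,0,0.01,0,0,0,0,0,0.02,0,0,0,0,0,0.028,0,0,0,0,0,0.034,0,0,0,0,0,0.034,0,0,0,0,0,0.034,0,0,0]

```text
t: 6.15
tcp_pos: [0.4605, -0.1286, 0.0353]
eef_rot: [0.052, 0.999, -0.0, -0.0]
contact_force: [0.2, 0.2, -3.8]
finger_gap: 0.0111
gripper_force: 59.4
```

To row units: 0.002 m is 0.004, 0.001 m is 0.002.

Call:
inch_along:
  plan: [0,0,0.002,0,0,0,0,0,0.004,0,0,0,0,0,0.004,0,0,0,0,0,0.004,0,0,0]

```text
t: 6.55
tcp_pos: [0.4605, -0.1286, 0.0333]
eef_rot: [0.052, 0.999, -0.0, 0.0]
contact_force: [-0.0, -0.2, -3.5]
finger_gap: 0.011
gripper_force: 59.4
```

```bash
python3 -c "
from h import *
plan(.460,-.1278,.033,84)"
```

```text
d [0.0006 0.0007 0.0003] rv [-0.      0.     -0.0001] gap 0.011 t 6.55
```

To row units: 0.001 m is 0.002.

Call:
inch_along:
  plan: [0,0,0.002,0,0,0,0,0,0.002,0,0,0,0,0,0.002,0,0,0]

```text
t: 6.85
tcp_pos: [0.4606, -0.1286, 0.0331]
eef_rot: [0.052, 0.999, -0.0, 0.0]
contact_force: [-1.7, 0.9, 5.0]
finger_gap: 0.0109
gripper_force: 60.6
```

Call:
inch_along:
  plan: [0,0,0,0,0,0,0,0,0.001,0,0,0,0,0,0.002,0,0,0,0,0,0.002,0,0,0]

```text
t: 7.25
tcp_pos: [0.4606, -0.1286, 0.033]
eef_rot: [0.052, 0.999, -0.0, 0.0]
contact_force: [-4.9, 2.0, 16.6]
finger_gap: 0.0108
gripper_force: 62.6
```

Contact at TCP z 0.033, as expected for the groove floor. Releasing.

To row units: -0.0015 m is -0.003.

Call:
inch_along:
  plan: [0,0,-0.003,0,0,0,0,0,-0.003,0,0,0]

```text
t: 7.45
tcp_pos: [0.4609, -0.1287, 0.0331]
eef_rot: [0.052, 0.999, -0.0, 0.0]
contact_force: [-0.8, 0.2, 2.2]
finger_gap: 0.0112
gripper_force: 60.3
```

Call:
inch_along:
  plan: [0,0,0,0,0,0,0,0,0,0,0,0,0,0,0,0,0,0,0,0,0,0,0,0,0,0,0,0,0,0,0,0,0,0,0,0]
  aperture: 0.045

```text
t: 8.05
tcp_pos: [0.4606, -0.1286, 0.0328]
eef_rot: [0.052, 0.999, -0.0, 0.0]
contact_force: [0.4, -1.0, -0.1]
finger_gap: 0.0454
gripper_force: 0.0
```

Call:
inch_along:
  plan: [0,0,-0.04,0,0,0,0,0,-0.1,0,0,0,0,0,-0.18,0,0,0,0,0,-0.22,0,0,0,0,0,-0.22,0,0,0]
  aperture: 0.06

```text
t: 8.55
tcp_pos: [0.4628, -0.1295, 0.1458]
eef_rot: [0.052, 0.999, -0.001, 0.003]
contact_force: [0.4, 0.1, 0.1]
finger_gap: 0.0602
gripper_force: 0.0
```

```bash
python3 -c "
from h import *
plan(.457,.1082,.12,90.5)"
```

```text
d [0.0307 0.2359 0.0252] rv [-0.0023  0.0058 -0.1134] gap 0.0602 t 8.55
```

To row units: 0.236 m is 0.472, 0.2 m is 0.4, -0.114 rad is -0.0363.

Call:
inch_along:
  plan: [0.01,0.08,0,0,0,-0.0064,0.02,0.16,0,0,0,-0.0159,0.032,0.24,0,0,0,-0.0255,0.044,0.32,0,0,0,-0.035,0.054,0.4,0.02,0,0,-0.0363,0.062,0.472,0.05,0,0,-0.0363,0.062,0.472,0.05,0,0,-0.0363,0.062,0.472,0.05,0,0,-0.0363]

```text
t: 9.35
tcp_pos: [0.4532, 0.1098, 0.1166]
eef_rot: [-0.006, 1.0, -0.0, -0.001]
contact_force: [-0.0, -0.9, -0.0]
finger_gap: 0.06
gripper_force: 0.0
```

Run:
```python
from h import *
plan(.457,.1082,.028,90.5)
t=read_camera("top")[185:285,345:445];im=read_camera("scene")
a=cv2.resize(im[140:240,180:280],None,fx=4,fy=4,interpolation=cv2.INTER_CUBIC);b=cv2.resize(im[100:200,310:410],None,fx=4,fy=4)
t=cv2.resize(t,None,fx=2,fy=2); o=np.zeros((600,800,3),np.uint8); o[:400,:400]=a;o[:400,400:]=b;o[400:,:200]=t
cv2.imwrite("pics/s3.png",o[:,:,::-1]); print(proj("scene",[.457,.1082,.059]))
```

```text
d [-0.004  -0.0016  0.0886] rv [-0.0007 -0.0025  0.0025] gap 0.06 t 9.35
[355.38630408 175.43045825]
```

View pics/s3.png

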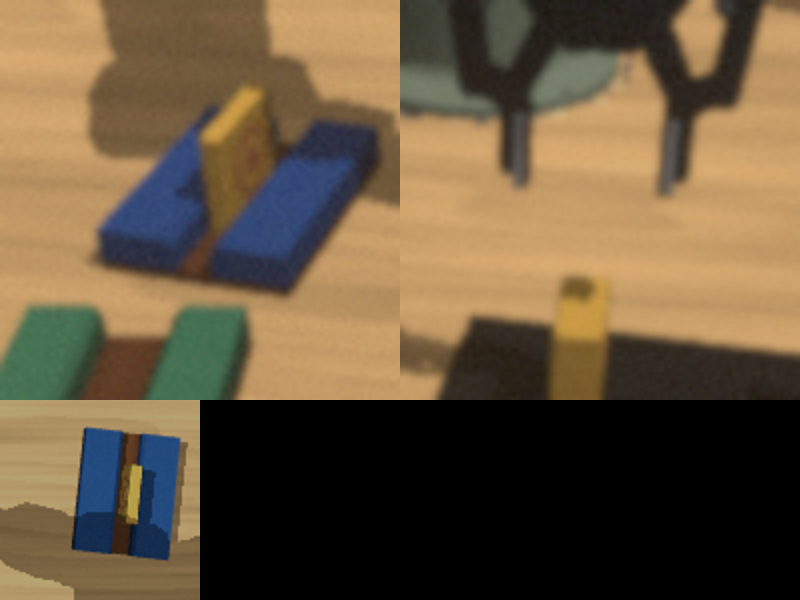

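The 12 mm blank stands upright in the middle of the blue groove, at crop (235,160). The fingers straddle the thick blank, whose top is at crop (582,290). Descending.

To row units: 0.088 m is 0.176, -0.002 m is -0.004.

Call:
inch_along:
  plan: [-0.004,-0.002,0.06,0,0,0,-0.004,-0.002,0.12,0,0,0,-0.004,-0.002,0.16,0,0,0,-0.004,-0.002,0.176,0,0,0,-0.004,-0.002,0.176,0,0,0,-0.004,-0.002,0.176,0,0,0]

```text
t: 10.05
tcp_pos: [0.4572, 0.1079, 0.0305]
eef_rot: [-0.004, 1.0, -0.0, 0.001]
contact_force: [0.6, -0.7, -1.0]
finger_gap: 0.0602
gripper_force: 0.0
```

Call:
inch_along:
  plan: [0,0,0,0,0,0,0,0,0,0,0,0,0,0,0,0,0,0,0,0,0,0,0,0,0,0,0,0,0,0,0,0,0,0,0,0,0,0,0,0,0,0,0,0,0,0,0,0]
  aperture: 0
  squeeze: 70

```text
t: 10.85
tcp_pos: [0.4572, 0.1083, 0.0308]
eef_rot: [-0.005, 1.0, -0.0, 0.001]
contact_force: [-2.1, -1.9, 4.3]
finger_gap: 0.023
gripper_force: 68.7
```

Gap 23.0 mm: this is the 24 mm blank, so it goes in the green rack.

To row units: -0.09 m is -0.18, -0.07 m is -0.14.

Call:
inch_along:
  plan: [0,0,-0.02,0,0,0,0,0,-0.06,0,0,0,0,0,-0.1,0,0,0,0,0,-0.14,0,0,0,0,0,-0.18,0,0,0,0,0,-0.18,0,0,0,0,0,-0.18,0,0,0]

```text
t: 11.55
tcp_pos: [0.4558, 0.1085, 0.1195]
eef_rot: [-0.005, 1.0, 0.0, -0.0]
contact_force: [-0.1, -0.2, -8.3]
finger_gap: 0.0232
gripper_force: 70.1
```

```bash
python3 -c "
from h import *
plan(.6413,-.1316,.12,97.6)"
```

```text
d [-0.1832 -0.2418 -0.0006] rv [ 0.     -0.0004 -0.1233] gap 0.0232 t 11.55
```

To row units: -0.242 m is -0.484, -0.218 m is -0.436, -0.123 rad is -0.0392.

Call:
inch_along:
  plan: [-0.024,-0.032,0,0,0,-0.0032,-0.072,-0.096,0,0,0,-0.0095,-0.124,-0.164,0,0,0,-0.0159,-0.176,-0.232,0,0,0,-0.0223,-0.228,-0.3,0,0,0,-0.0286,-0.28,-0.368,0,0,0,-0.035,-0.332,-0.436,0,0,0,-0.0392,-0.364,-0.484,0,0,0,-0.0392]

```text
t: 12.35
tcp_pos: [0.641, -0.1342, 0.117]
eef_rot: [-0.065, 0.998, 0.0, -0.001]
contact_force: [-0.1, -0.8, -6.8]
finger_gap: 0.0229
gripper_force: 70.0
```

Call:
inch_along:
  plan: [0,0,0,0,0,0,0,0,0.02,0,0,0,0,0,0.05,0,0,0,0,0,0.076,0,0,0,0,0,0.076,0,0,0,0,0,0.076,0,0,0]

```text
t: 12.95
tcp_pos: [0.6396, -0.131, 0.0808]
eef_rot: [-0.066, 0.998, 0.0, -0.001]
contact_force: [0.5, 0.6, -8.1]
finger_gap: 0.0225
gripper_force: 70.5
```

Run:
```python
from h import *
plan(.6413,-.1316,.034,97.6)
a=read_camera("scene")[180:290,150:260]
cv2.imwrite("pics/s4.png",cv2.resize(a,None,fx=5,fy=5,interpolation=cv2.INTER_CUBIC)[:,:,::-1])
u=np.array([np.cos(np.radians(7.6)),np.sin(np.radians(7.6)),0]);n=np.array([-u[1],u[0],0])
def crop(X): return ((proj("scene",X)-[150,180])*5).round(0).tolist()
c=np.array([.6413,-.1316,0])
for s in(1,-1): print(s,[crop(c+s*.065*u+w/1000*n+[0,0,.024]) for w in(50,21,-21,-50)])
p=arm.observe()["tcp_pos"]; b=p*[1,1,0]; z=p[2]-.0278
print("blank near bottom",[crop(b+.03*u+w*n+[0,0,z]) for w in(.012,-.012)],"top",[crop(b+.03*u+w*n+[0,0,z+.056]) for w in(.012,-.012)])
```

```text
d [-0.0017 -0.0009  0.0467] rv [ 0.0011 -0.0022  0.0004] gap 0.0225 t 12.95
1 [[378.0, 428.0], [285.0, 428.0], [149.0, 427.0], [56.0, 426.0]]
-1 [[456.0, 178.0], [377.0, 177.0], [263.0, 177.0], [184.0, 176.0]]
blank near bottom [[270.0, 278.0], [195.0, 278.0]] top [[236.0, 133.0], [157.0, 133.0]]
```

View pics/s4.png

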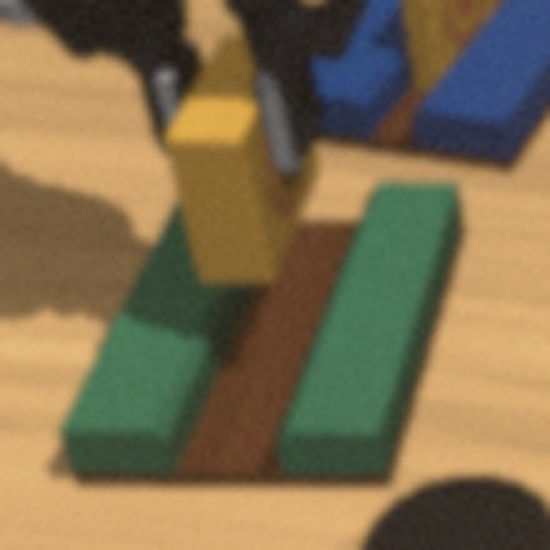

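The blank is offset from prediction by the same (+7,+6) crop pixels as the green rack, so it lines up with the groove. Lowering.

To row units: 0.027 m is 0.054, 0.02 m is 0.04.

Call:
inch_along:
  plan: [-0.002,-0.002,0.02,0,0,0,-0.002,-0.002,0.04,0,0,0,-0.002,-0.002,0.054,0,0,0,-0.002,-0.002,0.054,0,0,0]

```text
t: 13.4
tcp_pos: [0.6403, -0.1324, 0.0529]
eef_rot: [-0.066, 0.998, 0.001, -0.002]
contact_force: [-0.9, -0.9, -8.1]
finger_gap: 0.0229
gripper_force: 70.6
```

Call:
inch_along:
  plan: [0,0,0.01,0,0,0,0,0,0.02,0,0,0,0,0,0.028,0,0,0,0,0,0.034,0,0,0,0,0,0.034,0,0,0,0,0,0.034,0,0,0]

```text
t: 14.0
tcp_pos: [0.6418, -0.1328, 0.0378]
eef_rot: [-0.066, 0.998, -0.0, -0.0]
contact_force: [0.7, 0.1, -8.1]
finger_gap: 0.0228
gripper_force: 70.7
```

To row units: 0.004 m is 0.008, 0.003 m is 0.006.

Call:
inch_along:
  plan: [0,0,0.004,0,0,0,0,0,0.006,0,0,0,0,0,0.008,0,0,0,0,0,0.008,0,0,0,0,0,0.008,0,0,0]

```text
t: 14.5
tcp_pos: [0.6418, -0.1328, 0.0339]
eef_rot: [-0.066, 0.998, -0.0, 0.0]
contact_force: [-1.1, -0.0, -6.1]
finger_gap: 0.0231
gripper_force: 70.7
```

Call:
inch_along:
  plan: [0,0,0.001,0,0,0,0,0,0.002,0,0,0,0,0,0.002,0,0,0,0,0,0.002,0,0,0]

```text
t: 14.9
tcp_pos: [0.6418, -0.1328, 0.0339]
eef_rot: [-0.066, 0.998, -0.0, 0.0]
contact_force: [-5.5, 1.2, 5.8]
finger_gap: 0.0228
gripper_force: 72.6
```

Floor contact at z 0.0339, as expected. Releasing and retreating, then a final check.

To row units: -0.0008 m is -0.0016.

Call:
inch_along:
  plan: [0,0,-0.0016,0,0,0,0,0,-0.0016,0,0,0]

```text
t: 15.1
tcp_pos: [0.6418, -0.1328, 0.0339]
eef_rot: [-0.066, 0.998, -0.0, 0.0]
contact_force: [-3.8, 0.4, 3.3]
finger_gap: 0.0233
gripper_force: 72.1
```

Call:
inch_along:
  plan: [0,0,0,0,0,0,0,0,0,0,0,0,0,0,0,0,0,0,0,0,0,0,0,0,0,0,0,0,0,0,0,0,0,0,0,0]
  aperture: 0.055

```text
t: 15.7
tcp_pos: [0.6419, -0.1328, 0.0336]
eef_rot: [-0.066, 0.998, -0.0, 0.0]
contact_force: [0.2, 0.7, -0.3]
finger_gap: 0.0556
gripper_force: 0.0
```

Call:
inch_along:
  plan: [0,0,-0.04,0,0,0,0,0,-0.1,0,0,0,0,0,-0.18,0,0,0,0,0,-0.24,0,0,0,0,0,-0.24,0,0,0]

```text
t: 16.2
tcp_pos: [0.6449, -0.1338, 0.1591]
eef_rot: [-0.066, 0.998, -0.002, 0.004]
contact_force: [1.0, -0.2, 0.6]
finger_gap: 0.055
gripper_force: 0.0
```

Call:
inch_along:
  plan: [0,0.06,0,0,0,0,0,0.14,0,0,0,0,0,0.22,0,0,0,0,0,0.3,0,0,0,0,0,0.38,0,0,0,0,0,0.44,0,0,0,0,0,0.44,0,0,0,0,0,0.44,0,0,0,0]

```text
t: 17.0
tcp_pos: [0.6123, 0.0859, 0.1529]
eef_rot: [-0.067, 0.998, -0.0, -0.0]
contact_force: [0.4, -1.0, 0.1]
finger_gap: 0.0552
gripper_force: 0.0
```

Run:
```python
from h import *
t=read_camera("top")[100:280,340:480];a=read_camera("scene")[150:290,150:290]
o=np.zeros((560,800,3),np.uint8); o[:,:560]=cv2.resize(a,(560,560),interpolation=cv2.INTER_CUBIC); o[:308,560:]=cv2.resize(t,(240,308))
cv2.imwrite("pics/s5.png",o[:,:,::-1])
```

```text
(no output)
```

View pics/s5.png

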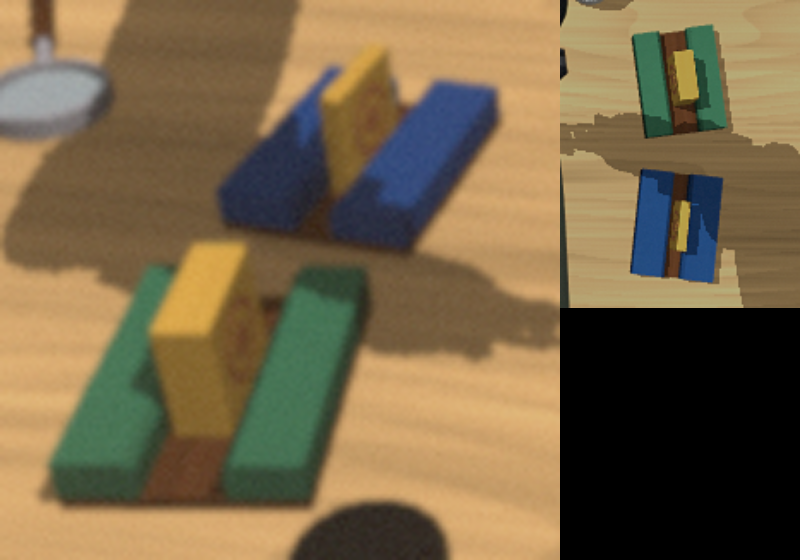

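Both blanks stand upright at mid-groove: thin in blue at about (350,130), thick in green at about (205,350). The gripper is clear of both.

```bash
python3 -c "
from workcell import arm, read_camera, get_calibration
print(arm.job_done())"
```

```text
the job is handed in; nothing more can be done
None
```

The 12 mm blank (finger gap 11.3 mm) stands in the blue rack and the 24 mm blank (gap 23.0 mm) in the green rack, both upright, down on the groove floor and near mid-length; the job was handed in at about 17 s.

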